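# Snap the hand lifting hook into the eye bolt of the flattening plate

## Task

Get the heavy flattening plate ready to be carried: pick up the T-handled lifting hook, press its sprung gate down on the top of the plate's eye bolt until the eye passes into the hook and the gate springs fully shut behind it, then lay the handle down gently on the plate and let go. Push no harder than the gate spring needs, 20 N at the very most, for the eye bolt must not be forced, and leave the other tools on the bench where they are.

Things in the scene. Friction and masses are not known exactly. Their poses are not given: they have to be found in the camera images.
- plate: Bare steel flattening plate, 280 mm long (its x axis), 150 mm wide (y), 35 mm thick, 12 kg; it does not move. Origin at the centre of its underside, z up. An eye bolt stands upright in the middle of its top. The eye is a rigid round ring of 10 mm bar (26 mm hole, 46 mm outside) in the plate's y-z plane, so the bar at the top of the ring runs along the plate's y axis.
- eye_foot (a point): Point on the plate's top face where the eye bolt's axis meets it, inside its lock nut (17 mm wide, 5 mm high); axes as the plate's. The bolt is screwed in by hand to no fixed height: the very top of the ring stands 51 to 67 mm above this point, and how high is not reported: find it by touch (or by eye).
- hook: Steel lifting hook with wooden T-handle, 0.24 kg, lying level, gate down. Frame: x from handle to bow, y along the T-handle, z up, origin under the gate's hinge (z 0 = its underside). All bars lie in the x-z plane, 10 mm thick. In mm: spine x -36 to 32, z 32 to 46; back post x -10 to 0; bow's inner face x 40 (z 16 to 30); nose tip x 36 to 46, z 2 to 12; stem from x -33, z 39 down to the handle.
- hook_grip (a point): Point of the hook's spine to grasp, at hook x -8, z 39 mm: a flat straight steel bar 10 mm thick (along hook y) and 14 mm high, free on both sides; this point is half-way up and in the middle of the thickness. Axes as the hook's.
- hook_throat (a point): Middle of the hook's window (hook x 20, z 21.5 mm), axes as the hook's. The window is x 0 to 40, z 10 to 32. The eye's bar enters from below between x 0 and the nose (x 36), best with its centre at x 29 to 30, and is past the gate once its centre is 39 mm from the hinge (x 0, z 6). Its centre stops hard on the spine at z 27; just before that, drawing the hook up to 5 mm towards its handle takes the bar past.
- hook_handle (a point): Middle of the wooden T-handle, a round bar 30 mm thick and 108 mm long along hook y, at hook x -85, z 15 mm. Axes as the hook's.
- gate (a joint): Gate angle in rad: 0 shut, up to 0.82 pushed inwards (upwards). The gate is an 8 mm round bar hinged at hook x 0, z 6, its free end at x 34. A spring shuts it (0.11 N m when shut, 0.25 N m per rad more): pressing it with the eye's bar near its end takes about 3 N at first and 8 to 10 N as the bar passes.
- hammer: Chasing hammer, 240 mm long, wooden handle, steel head, lying on the bench along its x axis; bystander. Origin on the bench near its middle.
- doming_block: Steel doming block, a 60 mm cube with round hollows, 1.5 kg; bystander. Origin at the centre of its underside.
- punch_a: Chasing punch, square steel bar 8 x 8 x 110 mm, lying along its x axis; bystander. Origin at the middle of its underside.
- punch_b: A second chasing punch like the first; bystander.
There are look-alikes about, which are no part of the job. What is shaped like the hook but blue is not meant.

How it is judged:
By the outcome, as a careful person would: the job done as asked, in the order asked, and still so for the second after the job is handed in, with the robot touching nothing.
It also fails if it takes over 58 s, if anything falls off the work surface, if the arm or the gripper's body presses on something with over 40 N, if the wrist force passes 120 N, or if a joint passes its speed limit or range.

## Robot

A 7-joint arm with a two-finger parallel gripper is mounted at the origin on the work surface. World frame = base frame: x ahead of the robot, y to its left, z up, the work surface at z = 0. Lengths are in m, angles in degrees, forces in N, time in s.
With the tool pointing down it reaches from about 0.425 to 0.875 m from the base axis. Payload 4.7 kg.
Tool frame: the origin (TCP) lies on the centre line of the jaws, within the pads' length; the fingertips stand 8 mm ahead of it and the grasp point (between the pads) lies 11 mm behind it; z points along the fingers, y is the direction in which the jaws open and shut (so a half turn about z gives the same grasp; the last joint's range is limited). The gripper opens to 87 mm and grips with 3 to 60 N. Pads are 19 mm wide; open, the fingers measure 117 mm over their backs; the gripper's body (75 mm by 190 mm) begins 51 mm behind the grasp point.
Start: joints at [74.548, 18.392, -4.016, 83.108, 1.295, 78.541, -3.26], TCP at [0.182, -0.624, 0.231] pointing down, gripper open.
Joint ranges: [-163.93, 163.93], [-17.29, 119.83], [-79.2, 71.16], [3.27, 140.29], [-89.18, 269.18], [5.43, 117.66], [-154.24, 154.24]. Speed limits (degrees/s): [147.25, 147.25, 180, 180, 180, 180, 180].

## Interface

Orientations are given as [roll, pitch, yaw] about the fixed x, y, z axes, in that order (R = Rz(yaw) Ry(pitch) Rx(roll)).
In Python, from cell import env gives the robot as it stands. The module is installed in compiled form; this text tells all that it offers.
- The arm moves only by the tool move_arm, never from a script. Its argument "steps" is a list of rows, each a list of 2 entries, a list of its own where there are three numbers: the shift along the tool's x, y, z in m, then the turn about the tool's z in rad. A call has 1 to 20 rows; each row is the pose to reach, as a shift and turn from the pose commanded when the call began, along the tool's axes at that moment; what a row does not reach only later rows make up. A row lasts 1/8 s, in which the tool goes at most 62.5 mm and 10.7 degrees, less where a joint would pass 70% of its speed; a pose out of reach is approached as far as the arm can. A call with a gripper value outside its range is refused whole. "hand" is the closure, from -1 (fully open) to 1 (shut), set as the call begins (left out, the last holds). The fingers move at their own pace and stop on an object; "squeeze" is the grip in N (left out, the last holds). Time passes only in rows, so rows that repeat a pose let the fingers close. It gives the time, the measured TCP pose, the force and the opening at its end, in the units of the state.
- env.get_obs(): the state, without advancing time (a new reading comes with each control period).
- env.read_camera(name): name is "scene" or "top" or "wrist"; returns (picture, depth): 480x640x3 uint8, red, green, blue; 480x640 float32, m along the optical axis (not along the pixel's ray), 0 where there is no reading.
- env.calibration(name): a dict with "intrinsics" (3x3 intrinsics, pixels), "D" ([k1, k2, p1, p2, k3] as OpenCV has them; the pictures are not rectified), "position" and "orientation" of the camera in the world; the wrist camera has in their place "mount" (4x4, takes a point from camera to tool coordinates, whose origin is the TCP and whose axes are the flange's). Camera axes: x right, y up, looking along -z (the intrinsics and any distortion apply to the point x, -y, -z); pixel columns grow to the right and rows downward; lengths in m; the calibration is good to about 2 mm. A picture is of the moment at which its call begins: read the wrist's pose just before it. calibration takes no time and is no camera call.
- env.sign_off(): hands the job in, once; it reports no verdict.
Trained networks look in the newest picture that a camera, given by its name, has taken for a name from the list of things; names that differ only in an ending like _2 or _b are one class to them, and where a whole thing is asked for, a point or a joint stands for the part that bears it (a point fixed in the world has none). Each returns a list of dicts, best first, with "conf" (0 to 1); they miss things now and then, are a little off and sometimes report something else, mostly with a low value. They report only what shows in the picture. A call takes as long as a camera call. They do not tell look-alikes from the thing itself.
- env.cut_out(camera, query): "region" (480x640 bool, what is visible of it) and "uv" ([column, row] in pixels, amid what is visible of it).
The state is a dict: "time_s": time; "qpos": joint angles; "joint_velocities": joint speeds; "effort": joint torques, N m; "tool_pos": TCP position; "tool_rot": TCP orientation; "force": force on the tool from outside, world axes, zero at the start; "wrist_torque": the same for the moment, N m; "grip_width": finger opening in m.
Only numpy, scipy, OpenCV 4.12 (cv2) and the standard library are available. Lean on these libraries where they do the work, as an engineer would, in place of code of your own. Each camera call takes 0.05 s, during which the arm holds its last target. There are 200 camera calls.

## Working session

There is one attempt and no reset: what is moved stays moved. The work goes in short steps, Python scripts to look and compute and a tool call to move; the robot and the scene stay as the last step left them, time stands still between calls to the robot, and variables do not carry over. Pictures are saved under pics/ and viewed, about 8 in all and at most 12, crops included, and the job is handed in when it is done.

Besides the shell and the picture viewer there is one more tool, called after "Request:" as name([rows], argument=value, ...), one row to a line, values as JSON. move_arm: Moves the arm, as the interface text tells. Its arguments: {"type":"object","properties":{"steps":{"type":"array"},"hand":{"type":"number"},"squeeze":{"type":"number"}},"required":["steps"]}

```bash
mkdir -p pics
cat > h.py <<'E'
import numpy as np, cv2
from cell import env
from scipy.spatial.transform import Rotation as R
def campose(n):
    c=env.calibration(n)
    if n=="wrist":
        o=env.get_obs(); M=np.array(c["mount"]); T=np.eye(4)
        T[:3,:3]=R.from_euler('xyz',o["tool_rot"],degrees=True).as_matrix(); T[:3,3]=o["tool_pos"]
        T=T@M
    else:
        T=np.eye(4); T[:3,3]=c["position"]; q=np.array(c["orientation"])
        T[:3,:3]= q if q.shape==(3,3) else R.from_euler('xyz',q,degrees=True).as_matrix()
    return T,np.array(c["intrinsics"]),np.array(c["D"])
def cloud(T,K,D,dep):
    v,u=np.mgrid[0:480,0:640]
    p=cv2.undistortPoints(np.stack([u,v],-1).reshape(-1,1,2).astype(np.float64),K,D).reshape(480,640,2)
    P=np.stack([p[...,0]*dep,-p[...,1]*dep,-dep],-1)
    return P@T[:3,:3].T+T[:3,3]
def save(n,im): cv2.imwrite("pics/"+n,cv2.cvtColor(im,cv2.COLOR_RGB2BGR))
E
python3 - <<'E'
from h import *
o=env.get_obs();print({k:np.round(v,3) for k,v in o.items()})
for n in("scene","top"):
    print(n,env.calibration(n))
    im,d=env.read_camera(n);save(n+"0.png",im)
    T,K,D=campose(n);P=cloud(T,K,D,d);np.savez(n+"0.npz",im=im,P=P,d=d)
    for q in("plate","hook","hook_handle","hammer","doming_block","punch_a"):
        for r in env.cut_out(n,q):
            u,v=map(int,r["uv"]);m=r["region"]&(d>0);print(n,q,round(r["conf"],2),u,v,m.sum(),np.round(np.median(P[m],0),3))
print(env.calibration("wrist"))
E
```

```text
{'time_s': np.float64(0.0), 'qpos': array([74.549, 18.442, -4.014, 83.175,  1.295, 78.542, -3.26 ]), 'joint_velocities': array([-0.018,  0.013,  0.012,  0.023,  0.062,  0.01 ,  0.046]), 'effort': array([ 0.0000e+00, -4.9129e+01, -4.0400e-01, -3.1253e+01, -6.4000e-02,
        4.4000e-02,  0.0000e+00]), 'tool_pos': array([ 0.182, -0.623,  0.229]), 'tool_rot': array([-1.79887e+02,  7.00000e-03,  1.62590e+01]), 'force': array([-0.225, -0.739,  0.284]), 'wrist_torque': array([-0.029, -0.028,  0.027]), 'grip_width': np.float64(0.087)}
scene {'intrinsics': array([[492.49267589,   0.        , 303.21906806],
       [  0.        , 492.49267589, 239.8710636 ],
       [  0.        ,   0.        ,   1.        ]]), 'D': array([-0.03662856,  0.        ,  0.        ,  0.        ,  0.        ]), 'position': array([1.37400718, 0.27682283, 0.64666931]), 'orientation': array([ 56.33534513,  -0.28718255, 106.69195189])}
scene plate 0.72 289 253 5845 [ 0.565 -0.002  0.036]
scene hook 0.85 429 305 1096 [0.628 0.297 0.027]
scene hook 0.75 514 268 979 [0.441 0.469 0.026]
scene hook 0.47 399 350 245 [0.743 0.
[... 1319 characters left out ...]
9]
top punch_a 0.51 245 160 123 [0.741 0.211 0.008]
top punch_a 0.45 221 168 130 [0.719 0.264 0.008]
{'intrinsics': array([[346.04964659,   0.        , 320.68734561],
       [  0.        , 346.04964659, 238.18750864],
       [  0.        ,   0.        ,   1.        ]]), 'D': array([-0.01192221,  0.        ,  0.        ,  0.        ,  0.        ]), 'mount': array([[-1.50762725e-03,  9.69730307e-01,  2.44173830e-01,
         6.58172801e-02],
       [ 9.99998756e-01,  1.34891224e-03,  8.17222284e-04,
         2.90326925e-04],
       [ 4.63116148e-04,  2.44174759e-01, -9.69731134e-01,
        -1.53210533e-01],
       [ 0.00000000e+00,  0.00000000e+00,  0.00000000e+00,
         1.00000000e+00]])}
```

View pictures.

View pics/scene0.png

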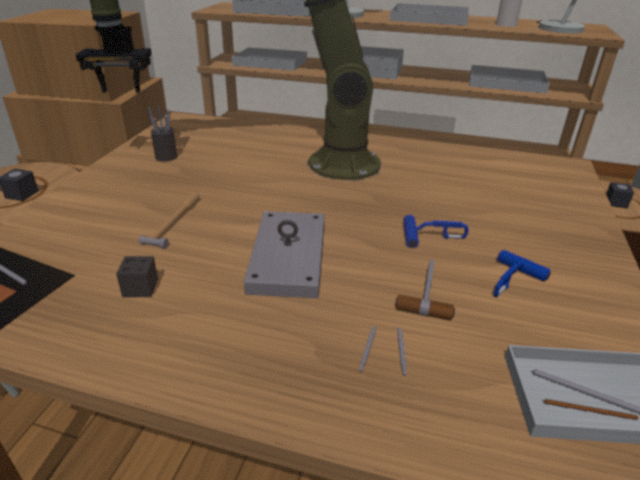

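View pics/top0.png

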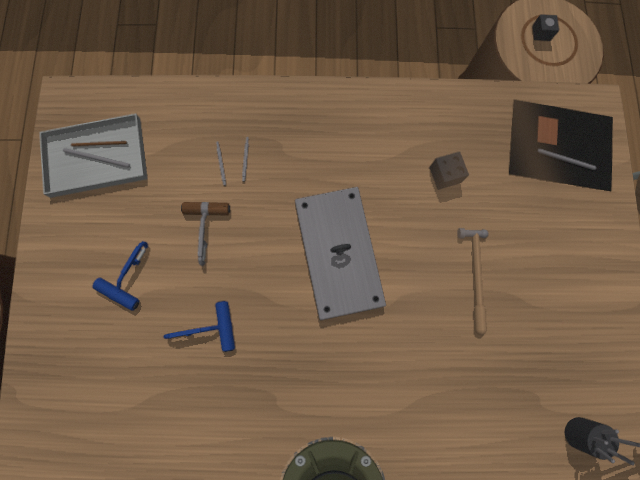

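Candidates for the hook: the blue one at top-view (115,285), the blue one at (222,328), and the steel/wooden one at (205,225). I choose the steel one with the wooden handle, since blue is excluded. The plate and its eye are at (340,255).

Run:
```python
from h import *
for n in("scene","top"):
    z=np.load(n+"0.npz");P=z["P"];im=z["im"];ok=z["d"]>0
    X,Y,Z=P[...,0],P[...,1],P[...,2]
    print(n,"bench z",np.median(Z[ok&(abs(X-.6)<.15)&(abs(Y-.15)<.04)]))
    m=ok&(abs(X-.53)<.2)&(abs(Y)<.12)&(Z>.028)&(Z<.042)
    r=cv2.minAreaRect((P[m][:,:2]*1000).astype(np.float32));print("plate",r,np.median(Z[m]))
    e=ok&(abs(X-r[0][0]/1000)<.05)&(abs(Y-r[0][1]/1000)<.05)&(Z>.055)
    q=P[e];print("eye",len(q),q.mean(0),np.percentile(q,[1,50,99],axis=0).round(4).tolist(),"max",q[:,2].max())
    if len(q)>4:
        d=np.linalg.svd(q[:,:2]-q[:,:2].mean(0))[2][0];print("eye yaw",np.degrees(np.arctan2(d[1],d[0])))
    h=ok&(X>.47)&(X<.68)&(Y>.2)&(Y<.38)&(Z>.012)
    q=P[h];
    for a,b in((.012,.025),(.025,.033),(.034,.06)):
        s=q[(q[:,2]>a)&(q[:,2]<b)];print("hook z",a,b,len(s),s.min(0).round(3),s.max(0).round(3),s.mean(0).round(4))
    s=q[q[:,2]>.034]
    d=np.linalg.svd(s[:,:2]-s[:,:2].mean(0))[2][0];print("spine yaw",np.degrees(np.arctan2(d[1],d[0])))
im=np.load("top0.npz")["im"];save("c1.png",cv2.resize(im[180:280,160:260],(600,600),interpolation=2))
```

```text
scene bench z 0.0011849384269703167
plate ((519.9031372070312, -11.850372314453125), (283.6895446777344, 150.20706176757812), 12.401494979858398) 0.03629164035463528
eye 218 [ 0.52173295 -0.01098186  0.07720152] [[0.5125, -0.0311, 0.0554], [0.5217, -0.0112, 0.0772], [0.5285, 0.0087, 0.0983]] max 0.09872841046607572
eye yaw 102.98962612864273
hook z 0.012 0.025 379 [0.537 0.242 0.012] [0.638 0.353 0.025] [0.6319 0.2983 0.0195]
hook z 0.025 0.033 487 [0.492 0.244 0.025] [0.635 0.352 0.033] [0.622  0.2977 0.0289]
hook z 0.034 0.06 172 [0.494 0.292 0.034] [0.598 0.302 0.05 ] [0.5561 0.297  0.0444]
spine yaw -0.19680384682138238
top bench z 0.0007769397917301024
plate ((520.1353149414062, -13.60797119140625), (280.9152526855469, 150.71263122558594), 12.5538911819458) 0.03589807108773968
eye 140 [ 0.51826955 -0.01303072  0.08315182] [[0.5119, -0.0341, 0.0564], [0.5183, -0.0138, 0.0895], [0.5265, 0.0078, 0.0999]] max 0.1010431629894164
eye yaw -78.2504864345575
hook z 0.012 0.025 170 [0.485 0.241 0.012] [0.634 0.352 0.025] [0.6021 0.2977 0.0207]
hook z 0.025 0.033 443 [0.486 0.241 0.025] [0.633 0.351 0.033] [0.6173 0.2942 0.0288]
hook z 0.034 0.06 255 [0.487 0.247 0.034] [0.625 0.343 0.051] [0.5427 0.2948 0.0433]
spine yaw -179.84252247225828
```

View pics/c1.png

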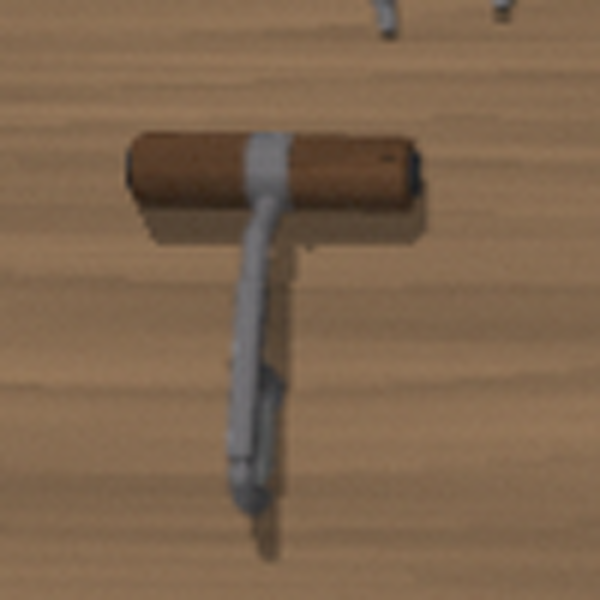

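Candidate checked: a steel hook with a brown wooden handle, handle at the crop's (270,170) and bow at (250,500), not blue. Moving above it.

Request:
move_arm([
  [[0.033,-0.043,0],0.01],
  [[0.066,-0.087,0],0.03],
  [[0.1,-0.13,0],0.05],
  [[0.133,-0.174,0],0.07],
  [[0.167,-0.218,0],0.1],
  [[0.2,-0.261,0],0.12],
  [[0.233,-0.305,0],0.14],
  [[0.267,-0.348,0],0.16],
  [[0.3,-0.392,0],0.18],
  [[0.333,-0.435,0],0.2],
  [[0.366,-0.479,0],0.22],
  [[0.4,-0.522,0],0.24],
  [[0.433,-0.566,0],0.26],
  [[0.466,-0.61,0],0.284],
  [[0.5,-0.653,0],0.284],
  [[0.533,-0.696,0.01],0.284],
  [[0.566,-0.74,0.02],0.284],
  [[0.599,-0.783,0.03],0.284],
  [[0.599,-0.783,0.03],0.284],
  [[0.599,-0.783,0.03],0.284],
], hand=-1)

```text
time_s: 3.2
tool_pos: [0.5376, 0.2952, 0.2003]
tool_rot: [180.0, 0.0, 0.0]
force: [0.4, -0.3, -0.2]
grip_width: 0.0872
```

```bash
cat > look.py <<'E'
from h import *
import sys
o=env.get_obs();T,K,D=campose("wrist");im,d=env.read_camera("wrist");P=cloud(T,K,D,d);ok=d>0
save(sys.argv[1]+".png",im);np.savez(sys.argv[1]+".npz",im=im,P=P,d=d)
print(o["time_s"],o["tool_pos"].round(4),o["tool_rot"].round(2),o["force"].round(2),o["grip_width"])
E
cat > a.py <<'E'
from look import *
X,Y,Z=P[...,0],P[...,1],P[...,2]
print("bench",np.median(Z[ok&(abs(Z)<.01)]))
h=ok&(X>.46)&(X<.68)&(Y>.2)&(Y<.38)&(Z>.012)&(Z<.06);q=P[h]
for a in np.arange(.48,.64,.01):
    s=q[(abs(q[:,0]-a)<.005)]
    if len(s): t=s[s[:,2]>s[:,2].max()-.006];print(a.round(3),len(s),s[:,2].max().round(4),"y",t[:,1].min().round(4),t[:,1].max().round(4))
s=q[(q[:,2]>.04)];d_=np.linalg.svd(s[:,:2]-s[:,:2].mean(0))[2][0];print("spine yaw",np.degrees(np.arctan2(d_[1],d_[0])),s.min(0),s.max(0),s.mean(0))
s=q[(q[:,0]>.6)];print("handle",s.min(0),s.max(0),cv2.minAreaRect((s[:,:2]*1000).astype(np.float32)))
E
python3 a.py w1
```

```text
3.2 [0.5376 0.2952 0.2003] [1.7996e+02 4.0000e-02 2.0000e-02] [ 0.43 -0.29 -0.2 ] 0.08722344562950382
bench -0.0008590395685489916
0.49 47 0.042 y 0.2947 0.3034
0.5 88 0.046 y 0.2946 0.3031
0.51 112 0.0473 y 0.2937 0.3031
0.52 118 0.0464 y 0.2937 0.303
0.53 113 0.0466 y 0.2937 0.3029
0.54 117 0.047 y 0.2937 0.3029
0.55 120 0.0475 y 0.2937 0.3028
0.56 121 0.0465 y 0.2937 0.3027
0.57 132 0.0467 y 0.2937 0.3026
0.58 121 0.0428 y 0.2937 0.3027
0.59 130 0.042 y 0.2937 0.3027
0.6 179 0.0357 y 0.2936 0.3018
0.61 1394 0.03 y 0.2444 0.3512
0.62 1345 0.0318 y 0.2446 0.3516
0.63 1148 0.0295 y 0.2446 0.3506
spine yaw 179.71309953876624 [0.49412346 0.29367833 0.04000318] [0.59055081 0.30307257 0.04749703] [0.54114251 0.29829023 0.04403121]
handle [0.60075936 0.24187635 0.01256891] [0.63429107 0.35393666 0.03183099] ((617.510009765625, 297.9006042480469), (33.47853088378906, 112.09017944335938), 0.13036608695983887)
```

Request:
move_arm([
  [[0,-0.003,0.03],0],
  [[0,-0.003,0.07],0],
  [[0,-0.003,0.11],0],
  [[0,-0.003,0.14],0],
  [[0,-0.003,0.16],0],
  [[0,-0.003,0.172],0],
  [[0,-0.003,0.172],0],
  [[0,-0.003,0.172],0],
])

```text
time_s: 4.25
tool_pos: [0.5385, 0.2988, 0.0297]
tool_rot: [-180.0, -0.1, -0.0]
force: [0.3, -0.5, -0.4]
grip_width: 0.0872
```

Request:
move_arm([
  [[0,0,0],0],
  [[0,0,0],0],
  [[0,0,0],0],
  [[0,0,0],0],
  [[0,0,0],0],
  [[0,0,0],0],
  [[0,0,0],0],
  [[0,0,0],0],
], hand=1, squeeze=60)

```text
time_s: 5.25
tool_pos: [0.5378, 0.2984, 0.0285]
tool_rot: [180.0, 0.0, -0.0]
force: [0.2, -0.3, 0.1]
grip_width: 0.0149
```

Request:
move_arm([
  [[0,0,0],0],
  [[0,0,0],0],
  [[0,0,0],0],
  [[0,0,0],0],
])

```text
time_s: 5.75
tool_pos: [0.5378, 0.2982, 0.0285]
tool_rot: [180.0, 0.0, -0.0]
force: [-0.7, -0.5, 1.3]
grip_width: 0.0098
```

Request:
move_arm([
  [[0,0,-0.01],0],
  [[0,0,-0.03],0],
  [[0,0,-0.06],0],
  [[0,0,-0.1],0],
  [[0,0,-0.14],0],
  [[0,0,-0.14],0],
  [[0,0,-0.14],0],
])

```text
time_s: 6.62
tool_pos: [0.5374, 0.298, 0.1683]
tool_rot: [179.9, 0.0, -0.0]
force: [0.2, 0.1, -4.5]
grip_width: 0.0096
```

```bash
cat > b.py <<'E'
from look import *
# hook in tool frame, turned so: hx = -toolx along hook axis, up
o=env.get_obs();Rm=R.from_euler('xyz',o["tool_rot"],degrees=True).as_matrix()
Q=(P-o["tool_pos"])@Rm   # tool coords
m=ok&(abs(Q[...,1])<.06)&(Q[...,2]>-.03)&(Q[...,2]<.08)&(Q[...,0]>-.08)&(Q[...,0]<.13)
q=Q[m]
for a in np.arange(-.06,.12,.01):
    s=q[abs(q[:,0]-a)<.005]
    s=s[abs(s[:,1])<.012] if a<.055 else s
    if len(s): print(a.round(3),len(s),"ztop",np.percentile(s[:,2],2).round(4),"y",s[:,1].min().round(4),s[:,1].max().round(4),s[:,1].mean().round(4))
E
python3 b.py w2
```

```text
6.625 [0.5374 0.298  0.1683] [ 1.7995e+02  1.0000e-02 -1.0000e-02] [ 0.15  0.13 -4.53] 0.009578882907013283
-0.02 270 ztop -0.0183 y -0.0048 0.0046 -0.0001
-0.01 376 ztop -0.0184 y -0.0052 0.0049 -0.0001
0.01 1051 ztop -0.0202 y -0.012 0.0119 0.0001
0.02 542 ztop -0.0185 y -0.005 0.0048 -0.0001
0.03 612 ztop -0.0182 y -0.005 0.0048 -0.0001
0.04 581 ztop -0.0152 y -0.005 0.0048 -0.0
0.05 599 ztop -0.0136 y -0.005 0.0049 0.0
0.06 563 ztop -0.0101 y -0.0047 0.0051 0.0001
0.07 4691 ztop -0.0 y -0.0561 0.056 0.0005
0.08 6438 ztop -0.0024 y -0.056 0.0564 0.0002
0.09 5597 ztop -0.0017 y -0.0561 0.0567 0.0002
0.1 505 ztop 0.0054 y -0.0518 0.0523 -0.0003
```

View pics/w2.png

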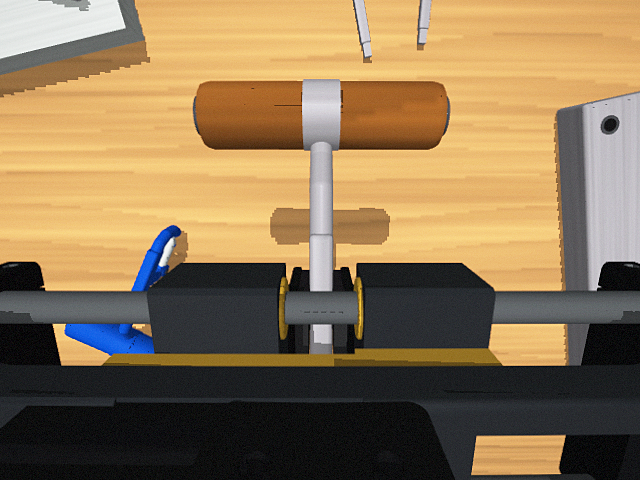

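Hook held level, centred, TCP at hook x ≈ -5, z ≈ 28.5 mm (image: spine at column 320, handle at (320,115)). Next I look at the eye from the side.

Request:
move_arm([
  [[-0.015,0.03,0],-0.03],
  [[-0.03,0.065,0],-0.08],
  [[-0.05,0.105,0],-0.13],
  [[-0.07,0.145,0],-0.18],
  [[-0.085,0.18,0],-0.218],
  [[-0.094,0.195,0],-0.218],
  [[-0.094,0.195,0],-0.218],
  [[-0.094,0.195,0],-0.218],
  [[-0.094,0.195,0],-0.218],
])

```text
time_s: 7.8
tool_pos: [0.4437, 0.1048, 0.1684]
tool_rot: [-179.9, 0.0, 12.6]
force: [-0.1, -0.6, -3.2]
grip_width: 0.0093
```

```bash
cat > c.py <<'E'
from look import *
X,Y,Z=P[...,0],P[...,1],P[...,2]
near=ok&(abs(X-.52)<.2)&(abs(Y+.0127)<.13)
m=near&(abs(Z-.036)<.005);print("plate top z",np.median(Z[m]),cv2.minAreaRect((P[m][:,:2]*1000).astype(np.float32)))
e=ok&(abs(X-.52)<.035)&(abs(Y+.0127)<.035)&(Z>.05)&(Z<.12);q=P[e]
c,s=np.cos(np.radians(12.5)),np.sin(np.radians(12.5))
L=np.c_[(q[:,0]-.52)*c+(q[:,1]+.0127)*s,-(q[:,0]-.52)*s+(q[:,1]+.0127)*c,q[:,2]]*1000
print(len(q),"zmax",np.percentile(q[:,2],[95,99,100]))
for a in range(50,105,5):
    t=L[abs(L[:,2]-a-2.5)<2.5]
    if len(t):print(a,len(t),"px",t[:,0].min().round(1),t[:,0].max().round(1),"py",t[:,1].min().round(1),t[:,1].max().round(1))
d_=np.linalg.svd(L[:,:2]-L[:,:2].mean(0))[2][0];print("yaw of ring rel plate y",np.degrees(np.arctan2(-d_[0],d_[1])))
E
python3 c.py w3
```

```text
7.8 [0.4437 0.1048 0.1684] [-1.7991e+02  1.0000e-02  1.2620e+01] [-0.12 -0.63 -3.2 ] 0.009252207025553861
plate top z 0.033990224351984816 ((513.2666625976562, -13.690414428710938), (267.6123962402344, 150.74066162109375), 12.268362998962402)
1205 zmax [0.09519912 0.09592689 0.09660608]
50 3 px 3.9 6.9 py -4.8 2.5
55 119 px -9.6 7.7 py -11.5 7.8
60 29 px -0.8 3.7 py -13.6 21.5
65 37 px -5.4 3.9 py -15.8 22.8
70 43 px -5.6 3.5 py -15.7 23.6
75 76 px -6.0 3.8 py -16.7 23.9
80 103 px -5.8 3.9 py -18.4 21.9
85 208 px -6.0 3.7 py -17.0 19.8
90 507 px -6.1 3.9 py -14.1 16.1
95 80 px -4.3 2.1 py -5.6 7.2
yaw of ring rel plate y 3.156012692549078
```

View pics/w3.png

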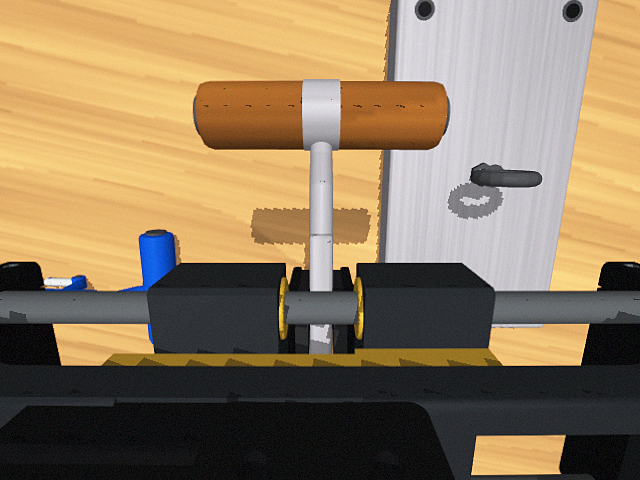

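The eye is at (505,177) in the image; ring centre is about (0.5187, -0.0121), top about 0.0975, yaw 12.5°. Moving over it.

Request:
move_arm([
  [[0.015,0.02,0],0],
  [[0.035,0.055,0],0],
  [[0.055,0.09,0],0],
  [[0.072,0.118,0],0],
  [[0.081,0.13,0.01],0],
  [[0.081,0.13,0.02],0],
  [[0.081,0.13,0.028],0],
  [[0.081,0.13,0.028],0],
  [[0.081,0.13,0.028],0],
  [[0.081,0.13,0.028],0],
])

```text
time_s: 9.1
tool_pos: [0.5511, -0.0059, 0.1411]
tool_rot: [179.9, -0.0, 12.5]
force: [-0.1, -0.1, -2.6]
grip_width: 0.0094
```

```bash
cat > d.py <<'E'
from look import *
sc,_=env.read_camera("scene");save(sys.argv[1]+"s.png",cv2.resize(sc[190:280,235:355],(800,600),interpolation=2))
o=env.get_obs();Rm=R.from_euler('xyz',o["tool_rot"],degrees=True).as_matrix();Q=(P-o["tool_pos"])@Rm
m=ok&(abs(Q[...,1])<.06)&(Q[...,0]>.055)&(Q[...,0]<.13)&(Q[...,2]<.025)&(Q[...,2]>-.02);q=Q[m]
h=q[abs(q[:,1])>.015];print("handle tool x",np.percentile(h[:,0],[1,99]),"ztop",np.percentile(h[:,2],1))
s=Q[ok&(abs(Q[...,1])<.006)&(Q[...,0]>.015)&(Q[...,0]<.03)&(Q[...,2]<0)];print("spine slope deg",np.degrees(np.polyfit(s[:,0],s[:,2],1)[0]),s[:,2].mean())
E
python3 d.py w4
```

```text
9.1 [ 0.5511 -0.0059  0.1411] [ 1.7995e+02 -4.0000e-02  1.2490e+01] [-0.12 -0.09 -2.6 ] 0.00936191734071054
handle tool x [0.06691347 0.09550448] ztop -0.0012747714140509284
spine slope deg -265.70026587408364 -0.09056676426504101
```

View pics/w4s.png

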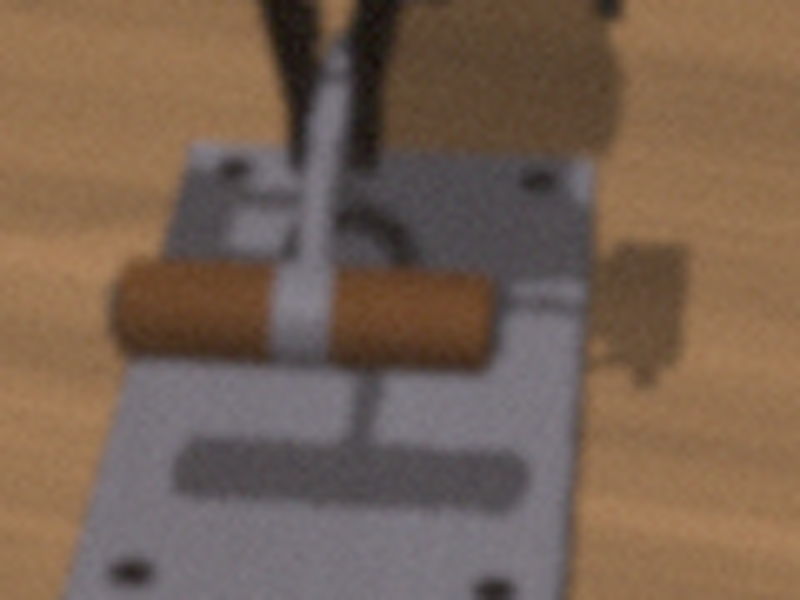

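Scene crop: hook over the plate, handle at (305,310), ring behind at (370,230), about in line. Descend to near contact.

Request:
move_arm([
  [[0,-0.001,0.005],0],
  [[0,-0.001,0.01],0],
  [[0,-0.001,0.013],0],
  [[0,-0.001,0.014],0],
  [[0,-0.001,0.014],0],
  [[0,-0.001,0.014],0],
])

```text
time_s: 9.95
tool_pos: [0.5508, -0.005, 0.1266]
tool_rot: [180.0, -0.0, 12.5]
force: [0.4, -0.4, -2.8]
grip_width: 0.0093
```

Request:
move_arm([
  [[0,0,0.001],0],
  [[0,0,0.002],0],
  [[0,0,0.003],0],
  [[0,0,0.003],0],
  [[0,0,0.003],0],
])

```text
time_s: 10.58
tool_pos: [0.5507, -0.005, 0.1235]
tool_rot: [180.0, 0.0, 12.5]
force: [-0.9, -0.6, -2.5]
grip_width: 0.0093
```

Request:
move_arm([
  [[0,0,0.001],0],
  [[0,0,0.002],0],
  [[0,0,0.003],0],
  [[0,0,0.003],0],
  [[0,0,0.003],0],
])

```text
time_s: 11.2
tool_pos: [0.5511, -0.005, 0.1208]
tool_rot: [180.0, -0.0, 12.5]
force: [0.2, 1.1, 2.3]
grip_width: 0.0093
```

Request:
move_arm([
  [[0,0,0.001],0],
  [[0,0,0.002],0],
  [[0,0,0.002],0],
  [[0,0,0.002],0],
])

```text
time_s: 11.7
tool_pos: [0.551, -0.005, 0.1187]
tool_rot: [180.0, -0.0, 12.5]
force: [2.1, 0.6, 1.0]
grip_width: 0.0092
```

Request:
move_arm([
  [[0,0,0.001],0],
  [[0,0,0.002],0],
  [[0,0,0.003],0],
  [[0,0,0.003],0],
  [[0,0,0.003],0],
])

```text
time_s: 12.32
tool_pos: [0.5509, -0.005, 0.1156]
tool_rot: [180.0, -0.0, 12.5]
force: [2.7, 0.1, 3.5]
grip_width: 0.0092
```

Request:
move_arm([
  [[0,0,0.002],0],
  [[0,0,0.004],0],
  [[0,0,0.006],0],
  [[0,0,0.006],0],
  [[0,0,0.006],0],
])

```text
time_s: 12.95
tool_pos: [0.5501, -0.0052, 0.1094]
tool_rot: [180.0, 0.1, 12.5]
force: [0.2, 0.2, 5.7]
grip_width: 0.0089
```

Request:
move_arm([
  [[0,0,0.002],0],
  [[0,0,0.004],0],
  [[0,0,0.006],0],
  [[0,0,0.006],0],
  [[0,0,0.006],0],
])

```text
time_s: 13.58
tool_pos: [0.5513, -0.005, 0.1039]
tool_rot: [180.0, -0.1, 12.5]
force: [2.5, 0.5, 4.8]
grip_width: 0.0095
```

```bash
python3 d.py w5
```

```text
13.575 [ 0.5513 -0.005   0.1039] [ 1.7998e+02 -7.0000e-02  1.2480e+01] [2.5  0.53 4.85] 0.009474790385128188
handle tool x [0.06679001 0.09492591] ztop -0.00048572954111443604
spine slope deg -248.8618867122429 -0.09029997232774584
```

Request:
move_arm([
  [[0,0,0.002],0],
  [[0,0,0.004],0],
  [[0,0,0.005],0],
  [[0,0,0.005],0],
  [[0,0,0.005],0],
])

```text
time_s: 14.3
tool_pos: [0.5527, -0.0047, 0.0992]
tool_rot: [180.0, -0.3, 12.5]
force: [6.5, 0.9, 2.3]
grip_width: 0.0093
```

Request:
move_arm([
  [[0,0,0.001],0],
  [[0,0,0.002],0],
  [[0,0,0.002],0],
  [[0,0,0.002],0],
])

```text
time_s: 14.8
tool_pos: [0.553, -0.0046, 0.0972]
tool_rot: [180.0, -0.3, 12.5]
force: [7.8, 1.8, 3.1]
grip_width: 0.0097
```

Request:
move_arm([
  [[0,0,0.001],0],
  [[0,0,0.001],0],
  [[0,0,0.001],0],
])

```text
time_s: 15.18
tool_pos: [0.5538, -0.0044, 0.0963]
tool_rot: [-180.0, -0.4, 12.5]
force: [9.2, 1.8, 0.4]
grip_width: 0.0092
```

Request:
move_arm([
  [[0,0,0.001],0],
  [[0,0,0.0015],0],
  [[0,0,0.0015],0],
])

```text
time_s: 15.55
tool_pos: [0.5488, -0.0054, 0.0926]
tool_rot: [-180.0, 0.2, 12.5]
force: [0.7, -0.4, -1.9]
grip_width: 0.0091
```

Request:
move_arm([
  [[0.001,0,0],0],
  [[0.001,0,0],0],
  [[0.001,0,0],0],
])

```text
time_s: 15.92
tool_pos: [0.5511, -0.005, 0.0935]
tool_rot: [-180.0, 0.1, 12.5]
force: [0.9, 0.2, -3.3]
grip_width: 0.0095
```

The force dropped back to the hook's weight, so the bar is past the gate. Now ease the grip and lower, so the hook tilts on the eye.

Request:
move_arm([
  [[0,0,0],0],
  [[0,0,0],0],
  [[0,0,0.001],0],
  [[0,0,0.002],0],
  [[0,0,0.003],0],
  [[0,0,0.003],0],
], squeeze=20)

```text
time_s: 16.68
tool_pos: [0.5519, -0.0048, 0.0913]
tool_rot: [180.0, -0.0, 12.5]
force: [-0.2, -0.3, 0.1]
grip_width: 0.0098
```

```bash
cat > e.py <<'E'
from look import *
o=env.get_obs();Rm=R.from_euler('xyz',o["tool_rot"],degrees=True).as_matrix();Q=(P-o["tool_pos"])@Rm
m=ok&(abs(Q[...,1])<.052)&(abs(Q[...,1])>.015)&(Q[...,0]>.06)&(Q[...,0]<.11)&(P[...,2]>.045)&(P[...,2]<.12);h=P[m];ht=Q[m]
if len(h):
  print("handle top world z",np.percentile(h[:,2],[50,98]),"left/right",[np.percentile(h[s,2],98).round(4) for s in(ht[:,1]<-.02,ht[:,1]>.02)],"tool x",np.percentile(ht[:,0],[1,99]))
pl=P[ok&(abs(P[...,2]-.035)<.006)];print("plate z",np.median(pl[:,2]))
E
python3 e.py w6
```

```text
16.675 [ 0.5519 -0.0048  0.0913] [ 1.7999e+02 -2.0000e-02  1.2480e+01] [-0.23 -0.35  0.08] 0.009848758299249366
handle top world z [0.08610506 0.08872044] left/right [np.float64(0.0887), np.float64(0.0887)] tool x [0.06596733 0.09438851]
plate z 0.03407054018194937
```

View pics/w6.png

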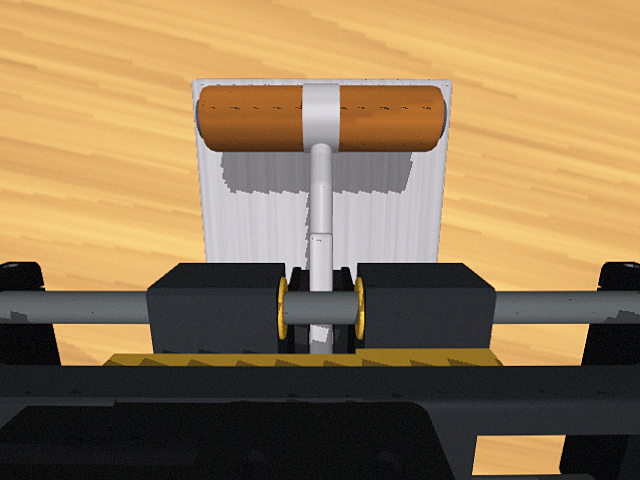

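Request:
move_arm([
  [[0,0,0.001],0],
  [[0,0,0.002],0],
  [[0.001,0,0.003],0],
  [[0.001,0,0.004],0],
  [[0.001,0,0.004],0],
  [[0.001,0,0.004],0],
])

```text
time_s: 17.48
tool_pos: [0.5524, -0.0047, 0.0868]
tool_rot: [-180.0, 0.0, 12.5]
force: [-0.4, 0.5, -0.7]
grip_width: 0.0096
```

```bash
python3 e.py w7
```

```text
17.475 [ 0.5524 -0.0047  0.0868] [-1.800e+02  3.000e-02  1.248e+01] [-0.38  0.54 -0.67] 0.009562419551961299
handle top world z [0.07135424 0.07390284] left/right [np.float64(0.0739), np.float64(0.0739)] tool x [0.06200203 0.09052249]
plate z 0.03404608696471739
```

Request:
move_arm([
  [[0,0,0.0005],0],
  [[0,0,0.001],0],
  [[0,0,0.0015],0],
  [[0,0,0.002],0],
  [[0,0,0.0025],0],
  [[0,0,0.0025],0],
  [[0,0,0.0025],0],
])

```text
time_s: 18.4
tool_pos: [0.5527, -0.0046, 0.0845]
tool_rot: [180.0, -0.0, 12.5]
force: [-1.0, -0.7, 0.3]
grip_width: 0.0097
```

```bash
python3 e.py w8
```

```text
18.4 [ 0.5527 -0.0046  0.0845] [ 1.800e+02 -1.000e-02  1.248e+01] [-1.01 -0.68  0.25] 0.00965786400311786
handle top world z [0.06440339 0.06693053] left/right [np.float64(0.0669), np.float64(0.0669)] tool x [0.06045118 0.08818481]
plate z 0.03407633406506824
```

Request:
move_arm([
  [[0,0,0.0003],0],
  [[0,0,0.0006],0],
  [[0,0,0.0006],0],
  [[0,0,0.0006],0],
])

```text
time_s: 18.95
tool_pos: [0.5527, -0.0046, 0.0839]
tool_rot: [180.0, -0.0, 12.5]
force: [-1.5, -0.9, 0.3]
grip_width: 0.0099
```

```bash
python3 e.py w9
```

```text
18.95 [ 0.5527 -0.0046  0.0839] [ 1.800e+02 -1.000e-02  1.248e+01] [-1.46 -0.94  0.31] 0.00988203584869957
handle top world z [0.06264206 0.06516408] left/right [np.float64(0.0652), np.float64(0.0651)] tool x [0.06044839 0.08784283]
plate z 0.03405894654104538
```

Request:
move_arm([
  [[0,0,0.0002],0],
  [[0,0,0.0002],0],
  [[0,0,0.0002],0],
  [[0,0,0.0002],0],
], squeeze=3)

```text
time_s: 19.5
tool_pos: [0.5527, -0.0046, 0.0838]
tool_rot: [180.0, -0.0, 12.5]
force: [-2.0, -0.2, 1.7]
grip_width: 0.0101
```

```bash
python3 e.py w10
```

```text
19.5 [ 0.5527 -0.0046  0.0838] [ 1.7999e+02 -1.0000e-02  1.2480e+01] [-2.05 -0.15  1.72] 0.010086685655937629
handle top world z [0.06222613 0.06464501] left/right [np.float64(0.0647), np.float64(0.0646)] tool x [0.06043982 0.08732252]
plate z 0.03406403054651477
```

Request:
move_arm([
  [[0,0,0],0],
  [[0,0,0],0],
  [[0,0,0],0],
  [[0,0,0],0],
  [[0,0,0],0],
  [[0,0,0],0],
], hand=-0.2)

```text
time_s: 20.3
tool_pos: [0.5526, -0.0046, 0.0837]
tool_rot: [180.0, 0.0, 12.5]
force: [-0.6, 0.0, -0.2]
grip_width: 0.0513
```

Request:
move_arm([
  [[0,0,-0.01],0],
  [[0,0,-0.03],0],
  [[0,0,-0.07],0],
  [[0,0,-0.12],0],
  [[0,0.04,-0.15],0],
  [[-0.02,0.09,-0.15],0],
  [[-0.03,0.12,-0.15],0],
  [[-0.03,0.12,-0.15],0],
  [[-0.03,0.12,-0.15],0],
])

```text
time_s: 21.42
tool_pos: [0.5496, -0.1271, 0.2348]
tool_rot: [180.0, -0.1, 12.5]
force: [0.3, 0.2, -0.8]
grip_width: 0.0525
```

Run:
```python
import sys;sys.argv=["x","w11"]
from look import *
e=env.read_camera("scene")[0];t=env.read_camera("top")[0];save("tend.png",t)
from cell import env
Q=P;m=ok&(abs(Q[...,0]-.57)<.12)&(abs(Q[...,1])<.09)&(Q[...,2]>.045)&(Q[...,2]<.12)
q=P[m];ax=np.array([np.cos(np.radians(12.5)),np.sin(np.radians(12.5))])
s=(q[:,:2]-[.5187,-.0121])@ax
for a in np.arange(-.03,.15,.01):
    k=abs(s-a)<.005
    if k.sum():print(a.round(2),k.sum(),q[k,2].max().round(4))
rs=np.vstack([np.hstack([cv2.resize(im,(400,300)),cv2.resize(e[190:280,235:355],(400,300),interpolation=2)]),np.hstack([cv2.resize(t,(400,300)),cv2.resize(e,(400,300))])])
save("end.png",rs)
```

```text
21.425 [ 0.5496 -0.1271  0.2348] [ 1.800e+02 -7.000e-02  1.254e+01] [ 0.28  0.23 -0.84] 0.052489441412504466
-0.02 68 0.1013
-0.01 198 0.1081
0.0 645 0.1097
0.01 319 0.1099
0.02 319 0.1068
0.03 286 0.1041
0.04 212 0.102
0.05 192 0.0993
0.06 189 0.0971
0.07 170 0.0941
0.08 152 0.087
0.09 419 0.083
0.1 1488 0.0673
0.11 1499 0.0664
0.12 959 0.0645
```

View pics/end.png

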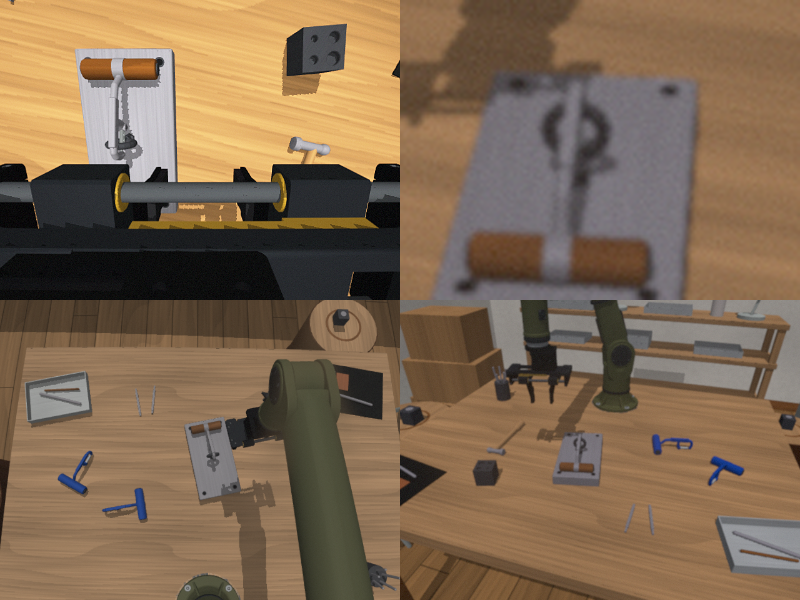

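Run:
```python
from h import *
im=np.load("w11.npz")["im"];save("c11.png",cv2.resize(im[180:265,140:250],(770,595),interpolation=2))
```

```text
(no output)
```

View pics/c11.png

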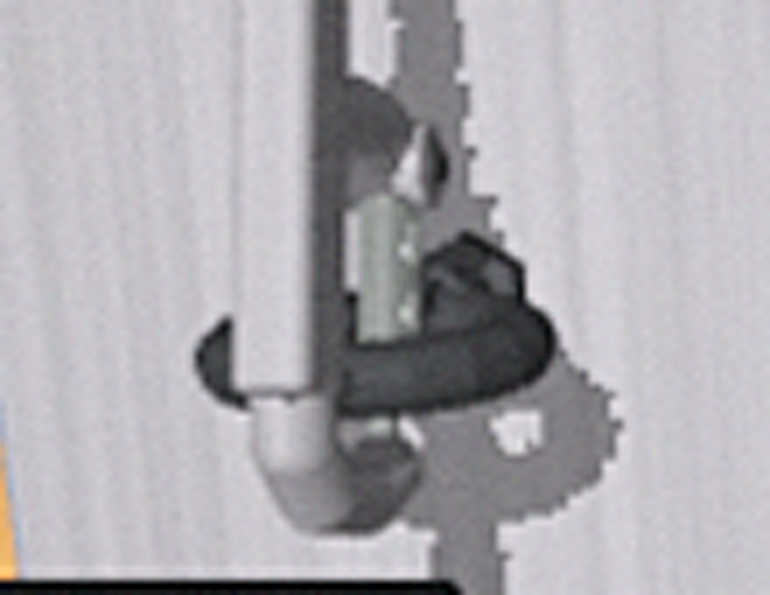

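The crop shows the greenish gate at (390,265) passing under the eye's bar and meeting the nose at (385,435), so the eye is enclosed and the gate is shut. Handing in.

```bash
python3 -c "
from cell import env
print(env.sign_off(), env.get_obs()['time_s'])"
```

```text
the job is handed in; nothing more can be done
the job is handed in; nothing more can be done
```

The steel hook with the wooden handle is on the eye bolt, its gate shut behind the eye. The handle rests on the plate, and the arm is clear of everything. I handed the job in at about 21.5 s.

- **Grasp:** I gripped the hook by its spine about 3 mm nearer the bow than the suggested point, to shorten the lever when pressing. It stayed level to within about 1°.
- **Pressing:** The highest force I read was about 9 N (up to about 10 N allowing for the hook's weight). I only had readings at the end of each move, so brief peaks between them are unknown. The force then fell back to the hook's own weight as the eye passed the gate.
- **Laying down:** I eased the grip to 20 N, then 3 N, and lowered the arm so the hook tilted on the eye until the handle touched the plate. Then I opened the fingers and moved away.
- **Last checks:** The final close crop shows the gate lying under the ring's bar and reaching the nose. The depth readings show the handle resting on the plate. The other tools look unmoved in the final scene view; in the top view the arm hides the hammer and doming block.

No checks failed. The camera estimates of the ring's height disagreed by 2 to 3 mm; contact put its top at about 61 mm above the plate.

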